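# Roll a test roller up the gauge ramp and slide the keeper behind it

### The arm

A 6-joint arm with a two-finger parallel gripper is mounted at the origin on the work surface. World frame = base frame: x ahead of the robot, y to its left, z up, the work surface at z = 0. Lengths are in m, angles in rad, forces in N, time in s.
With the tool pointing down it reaches from about 0.35 to 0.775 m from the base axis. Payload 5.5 kg.
Tool frame: the origin (TCP) lies at the very end of the fingers, on their centre line; the grasp point (between the pads) lies 19 mm behind it; z points along the fingers, x is the direction in which the jaws open and shut, and the axes are right-handed (so a half turn about z gives the same grasp; the last joint's range is limited). The gripper opens to 85 mm and grips with 20 to 120 N. Pads are 22 mm wide; open, the fingers measure 114 mm over their backs; the gripper's body (76 mm by 85 mm) begins 54 mm behind the grasp point. The pads swing forward as they close: fully open they stand 13 mm farther back than shut.
Start: joints at [-1.44, 0.313, 0.046, 1.304, 0, 1.431], TCP at [0.154, -0.554, 0.231] pointing down, gripper open.
Joint ranges: [-2.76, 2.76], [-0.86, 1.69], [-1.03, 1.26], [-2.2, 2.34], [-1.47, 1.5], [-3.14, 3.14]. Speed limits (rad/s): [2.57, 2.57, 3.14, 3.14, 3.14, 3.14].

### API

Orientations are given as a unit quaternion [w, x, y, z].
In Python, from workcell import monitor, eyes, ticket gives the robot as it stands.
- The arm moves only by the tool send_rows, never from a script. Its argument "targets" is a list of rows, each a list of 5 numbers: the shift along the world's x, y, z in m, then the turn about the world's z in degrees, then the closure in counts, from 0 (fully open) to 255 (shut). A call has 1 to 12 rows; each row shifts and turns the commanded pose from where the row before left it; what a row does not reach is not made up. A row lasts 1/10 s, in which the tool goes at most 50 mm and 8.59 degrees, less where a joint would pass 70% of its speed; a pose out of reach is approached as far as the arm can. A call is refused whole if a number of a shift passes 0.05 or a number of a turn 8.59, either way. A call with a gripper value outside its range is refused whole. The fingers move at their own pace and stop on an object; "newtons" is the grip in N (left out, the last holds). Time passes only in rows, so rows that do not move let the fingers close. It gives the time, the measured TCP pose, the force and the opening at its end, in the units of the state.
- monitor.get_state(): the state, without advancing time (a new reading comes with each control period).
- eyes.read_camera(name): name is "scene" or "side" or "wrist"; returns a dict with "img" (480x640x3 uint8, red, green, blue), "z_map" (480x640 float32, m along the optical axis (not along the pixel's ray), 0 where there is no reading), "camera_matrix" (3x3 intrinsics, pixels), "pose" (4x4, takes a point from camera to world coordinates); the wrist camera has in their place "T_tool_cam" (4x4, takes a point from camera to tool coordinates, whose origin is the TCP and whose axes are the tool frame's). Camera axes: x right, y down, z forward; pixel columns grow to the right and rows downward; lengths in m; the calibration is good to about 2 mm. A picture is of the moment at which its call begins: read the wrist's pose just before it.
- ticket.hand_in(): hands the job in, once; it reports no verdict.
Trained networks look in the newest picture that a camera, given by its name, has taken for a name from the list of things; names that differ only in an ending like _2 or _b are one class to them, and where a whole thing is asked for, a point or a joint stands for the part that bears it (a point fixed in the world has none). Each returns a list of dicts, best first, with "conf" (0 to 1); they miss things now and then, are a little off and sometimes report something else, mostly with a low value. They report only what shows in the picture. A call takes as long as a camera call. They do not tell look-alikes from the thing itself.
- eyes.spot_in(name, camera): "xyz" ([x, y, z] in m, in world coordinates, good to about 4 mm: the middle of the surface that is visible of it).
- eyes.tip_of(name, camera): "xyz" ([x, y, z] in m, in world coordinates, good to about 4 mm: a listed point, or the origin of a listed thing).
The state is a dict: "clock": time; "joint_pos": joint angles; "qvel": joint speeds; "tau": joint torques, N m; "tcp_pos": TCP position; "orientation": TCP orientation; "wrist_force": force on the tool from outside, world axes, zero at the start; "ft_torque": the same for the moment, N m; "finger_gap": finger opening in m.
Only numpy, scipy, OpenCV 4.12 (cv2) and the standard library are available. Lean on these libraries where they do the work, as an engineer would, in place of code of your own. Each camera call takes 0.05 s, during which the arm holds its last target.

### The job

With a fingertip, gently push the steel roller up the white ramp until it drops into its seat against the stop plate, keeping behind it all the way so that it never rolls free on the slope, back or ahead, and never lifting it. Then push the keeper by its upright peg all the way across behind the roller. Pick nothing up, and leave the jar, the beaker and the small spare roller where they stand.

Things in the scene. Friction and masses are not known exactly. Their poses are not given: they have to be found in the camera images.
- ramp: Fixed white ramp. Origin on the bench under its centre line; x points up the ramp to the stop, y left, z up. In its frame, mm: track y -32 to 32 between slick walls 6 thick, 12 above the track. Level lead-in, height 12, x -155 to -70, its rear 6 a lip 4 high; 8 degree slope to the crest; 3 step down to a level seat (height 26.6) ending at the steel stop plate, face x 92, 90 wide, top 64.
- foot (a point): Point on the track's centre line, on its surface, where the level lead-in ends and the slope begins (ramp x -70, height 12 mm).
- crest (a point): Point on the track's centre line, on its surface, where the slope ends in the step down to the seat (ramp x 55, height 29.6 mm). Behind the stop plate a white gauge head reaches ramp x 154 mm, top at 62.
- seat (a point): Where the roller's centre is when it lies in the seat against the stop (ramp x 67.5, y 0, height 50.6 mm; play along x about 1 mm).
- roller: Smooth solid plain steel roller, 48 mm diameter, 60 mm long, 0.2 to 0.42 kg, lying across the track (2 mm free either side) on the level lead-in. Origin at its centre; its y axis is its axis of rotation, along the ramp's y; x and z turn as it rolls. Let go on the slope it rolls back down; in the seat it stays.
- keeper_handle (a point): On the axis of the keeper's upright steel peg (14 mm diameter, ramp heights 54.4 to 90.4 mm), 18 mm above the peg's foot. The keeper is a steel bar 12 x 72 x 12 mm along the ramp's y, at ramp x 32.6, heights 42.4 to 54.4, on a solid bed left of the track (x 13 to 53, y 38 to 132, top at 42). The bar's tip, towards the track, is 62 mm from the peg.
- keeper (a joint): How far the keeper has slid to the ramp's -y (right), m: 0 fully back (tip at ramp y 54 mm, outside the track; peg at y 116), 0.069 at its end stop (home: tip at y -15, peg at y 47, bar 4 mm behind a seated roller, above the track). Starts at 0 to 0.012; about 1.5 N friction; stays where it is left.
- spare: Bystander: small plain steel roller standing upright, 34 mm diameter, 55 mm tall, to the right of the ramp. Origin at the centre of its underside.
- jar: Bystander: closed amber jar, 56 mm diameter, 85 mm tall, to the left of the ramp's lower end. Origin at the centre of its underside.
- beaker: Bystander: open glass beaker, 64 mm diameter, 75 mm tall, to the right of the ramp's upper end. Origin at the centre of its underside.
Things that resemble listed ones, but are neither listed nor needed, are in the scene too. What is shaped like the roller but pink or turquoise is not meant.

How it is judged:
On the way, in this order (a step that is already met when the one before it is completed fails the run):
1. the roller is part-way up the slope (x of roller in the frame of ramp between -0.01 and 0.05 m), for 0.02 s.
2. the roller lies in its seat against the stop, the keeper still back (distance between roller and seat below 0.006 m and value of joint keeper below 0.02 m), for 0.2 s.
3. the keeper is pushed home behind the roller (distance between roller and seat below 0.006 m and value of joint keeper above 0.063 m), for 0.2 s.
At the end, for the whole second after the job is handed in: The roller lies at rest in its seat against the stop (centre within 6 mm of the seat point, axis within 0.15 rad of across the ramp), the keeper is home behind it (at least 63 of 69 mm across), and the jar, beaker and spare roller stand upright within 20 mm of where they were (all of step 3 and angle between the y axis of roller and the y axis of ramp, either way round below 0.15 rad and linear speed of roller below 0.02 m/s and distance of each of spare, jar, beaker from where it was at the start of the episode below 0.02 m and angle between each of spare, jar, beaker's own z axis and vertical below 0.15 rad); the robot touches nothing.
It fails at once if the roller rolls free on the slope (back down or off ahead, faster than 0.2 m/s with nothing touching it) (x of roller in the frame of ramp between -0.05 and 0.045 m and linear speed of roller above 0.2 m/s and contact force between each of the fingers, the arm and roller below 0.01 N).
It fails at once if the roller is lifted more than about 15 mm off the track (z of roller in the frame of ramp above 0.07 m or (x of roller in the frame of ramp below 0.02 m and z of roller in the frame of ramp above 0.066 m) or (x of roller in the frame of ramp below -0.03 m and z of roller in the frame of ramp above 0.059 m) or (x of roller in the frame of ramp below -0.07 m and z of roller in the frame of ramp above 0.052 m)).
It fails at once if the roller leaves the ramp's track (y of roller in the frame of ramp above 0.03 m or y of roller in the frame of ramp below -0.03 m or x of roller in the frame of ramp below -0.17 m).
It fails at once if the jar, beaker or spare roller is moved or knocked over (distance of any of spare, jar, beaker from where it was at the start of the episode above 0.025 m or angle between any of spare, jar, beaker's own z axis and vertical above 0.35 rad).
It also fails if it takes over 48 s, if anything falls off the work surface, if the arm or the gripper's body presses on something with over 40 N, if the wrist force passes 120 N, or if a joint passes its speed limit or range.

## Working session

There is one attempt and no reset: what is moved stays moved. The work goes in short steps, Python scripts to look and compute and a tool call to move; the robot and the scene stay as the last step left them, time stands still between calls to the robot, and variables do not carry over. Pictures are saved under pics/ and viewed, and the job is handed in when it is done.

Besides the shell and the picture viewer there is one more tool, called after "Request:" by a JSON object that holds its "fn" and its "kwargs", one argument or row to a line. send_rows: Moves the arm, as the interface text tells. Its arguments: {"type":"object","properties":{"targets":{"type":"array"},"newtons":{"type":"number"}},"required":["targets"]}

```bash
mkdir -p pics; cat > h.py <<'E'
from workcell import monitor, eyes, ticket
import numpy as np, cv2
def snap(c,fn):
    r=eyes.read_camera(c); cv2.imwrite('pics/'+fn,r['img'][:,:,::-1]); return r
E
python3 - <<'E'
from h import *
np.set_printoptions(precision=4,suppress=True)
s=monitor.get_state(); print(s['clock'],s['tcp_pos'],s['orientation'],s['finger_gap'])
for c in ['scene','side']:
    r=snap(c,c+'1.png'); np.savez(c+'1.npz',**r)
    print(c,r['pose'])
    for n in ['foot','crest','seat','keeper_handle','roller','spare','jar','beaker','ramp']:
        print(n,[(np.round(d['xyz'],4).tolist(),round(d['conf'],2)) for d in eyes.tip_of(n,c)])
print(monitor.get_state()['clock'])
E
```

```text
0.0 [ 0.1537 -0.5535  0.2304] [-0.0007  0.7961 -0.6052 -0.0007] 0.08552647957279626
scene [[ 0.2045  0.6626 -0.7205  1.238 ]
 [ 0.9788 -0.145   0.1445 -0.1074]
 [-0.0087 -0.7348 -0.6783  0.7002]
 [ 0.      0.      0.      1.    ]]
foot [([0.5047, -0.1138, 0.0157], 0.59)]
crest [([0.6332, -0.1192, 0.0296], 0.89)]
seat [([0.6484, -0.1269, 0.0459], 0.8)]
keeper_handle [([0.6136, -0.0146, 0.0679], 0.86)]
roller [([0.4515, -0.2373, 0.026], 0.96), ([0.4869, -0.1121, 0.0352], 0.94), ([0.3464, -0.1096, 0.0254], 0.67)]
spare [([0.5529, -0.2847, -0.0004], 0.85)]
jar [([0.4702, 0.0716, 0.0008], 0.89)]
beaker [([0.6732, -0.3059, 0.0017], 0.9)]
ramp [([0.5764, -0.1184, -0.0014], 0.74), ([0.5535, -0.2841, -0.0016], 0.69)]
side [[-0.8265 -0.3637  0.4297  0.1668]
 [-0.5627  0.5559 -0.6119  0.5986]
 [-0.0163 -0.7475 -0.6641  0.7216]
 [ 0.      0.      0.      1.    ]]
foot [([0.5073, -0.1112, 0.0129], 0.91)]
crest [([0.6285, -0.1192, 0.0292], 0.88), ([0.4688, 0.0674, 0.0005], 0.4)]
seat [([0.6433, -0.118, 0.0483], 0.78)]
keeper_handle [([0.6137, -0.013, 0.0726], 0.63)]
roller [([0.3486, -0.1168, 0.0243], 0.94), ([0.4546, -0.2342, 0.0215], 0.92), ([0.4876, -0.1119, 0.0409], 0.79), ([0.5801, -0.1186, -0.0002], 0.25)]
spare [([0.5563, -0.2874, 0.0001], 0.8), ([0.6154, -0.0172, 0.0719], 0.33)]
jar [([0.4693, 0.0689, -0.0007], 0.82)]
beaker [([0.6729, -0.3088, 0.0021], 0.89)]
ramp [([0.5771, -0.1209, 0.0009], 0.82)]
1.0
```

View pics/scene1.png

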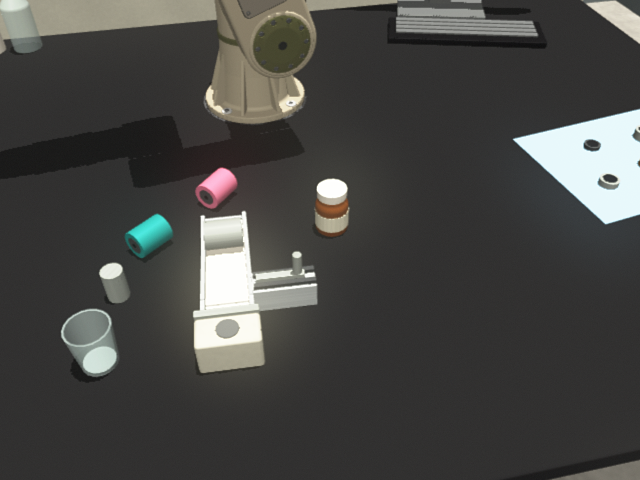

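View pics/side1.png

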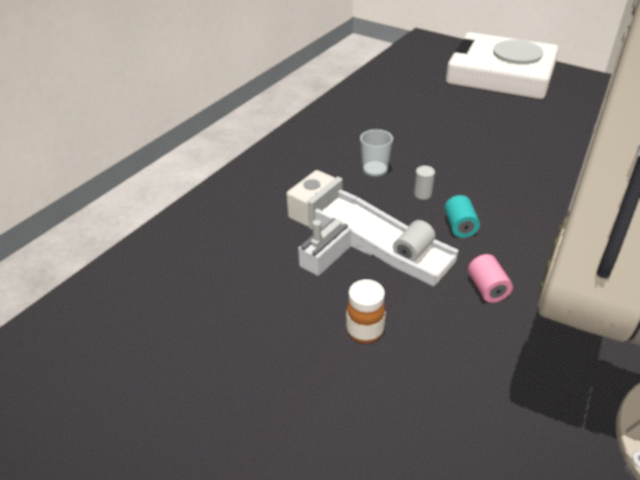

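The steel roller is the grey one lying in the white track: scene (222,235), side (413,240). The pink one at scene (216,188) and the turquoise one at (149,235) are the decoys. Next I'll fit the ramp pose from the depth data.

```bash
cat > fit.py <<'E'
from h import *
from scipy.optimize import least_squares
np.set_printoptions(precision=4,suppress=True)
def cloud(c,f=None):
    r=np.load(f or c+'1.npz'); K=r['camera_matrix'];z=r['z_map']
    v,u=np.mgrid[0:480,0:640]; P=np.stack([(u-K[0,2])/K[0,0]*z,(v-K[1,2])/K[1,1]*z,z],-1)
    P=P@r['pose'][:3,:3].T+r['pose'][:3,3]; P[z==0]=np.nan; return P,r['img']
# boxes in mm: xmin,xmax,ymin,ymax,zmin,zmax
B=[(-155,-70,-38,38,0,12),(-155,-149,-32,32,0,16),(-155,-70,32,38,0,24),(-155,-70,-38,-32,0,24),
   (55,92,-38,38,0,26.6),(92,98,-45,45,0,64),(98,154,-45,45,0,62),(13,53,38,132,0,42)]
def sdf(p):
    d=[]
    for b in B:
        lo=np.array(b[::2]);hi=np.array(b[1::2]);c=(lo+hi)/2;h=(hi-lo)/2
        q=abs(p-c)-h; d.append(np.linalg.norm(np.maximum(q,0),axis=1)+np.minimum(q.max(1),0))
    zt=12+(p[:,0]+70)*np.tan(np.radians(8))
    for lo,hi,e in((-32,32,0),(32,38,12),(-38,-32,12)):
        c=(lo+hi)/2;h=(hi-lo)/2
        q=np.stack([abs(p[:,0]+7.5)-62.5,abs(p[:,1]-c)-h,p[:,2]-zt-e],1)
        d.append(np.linalg.norm(np.maximum(q,0),axis=1)+np.minimum(q.max(1),0))
    return np.min(d,axis=0)
def tf(P,x,y,a):
    c,s=np.cos(a),np.sin(a); d=P-np.array([x,y,0]); return np.stack([c*d[:,0]+s*d[:,1],-s*d[:,0]+c*d[:,1],d[:,2]],1)
if __name__=='__main__':
  cl=[]
  for c in ['scene','side']:
    P,_=cloud(c);P=P.reshape(-1,3);P=P[np.isfinite(P[:,0])]
    x0=np.array([.577,-.119,-.05])
    q=tf(P,*x0); k=(abs(q[:,0])<.17)&(q[:,1]>-.06)&(q[:,1]<.145)&(q[:,2]>.006)&(q[:,2]<.07)
    k&=~((abs(q[:,0]+.088)<.03)&(q[:,2]>.02)&(abs(q[:,1])<.034)); Q=P[k]; cl.append(Q)
  cl.append(np.vstack(cl))
  for Q in cl:
    s=least_squares(lambda v:sdf(tf(Q,v[0],v[1],v[2])*1000+[0,0,v[3]]),[*x0,0],loss='soft_l1',f_scale=1.5,x_scale=[.01,.01,.05,1])
    print(len(Q),s.x,np.degrees(s.x[2]),np.median(abs(sdf(tf(Q,*s.x[:3])*1000+[0,0,s.x[3]]))))
  v=s.x
  for c in ['scene','side']:
    P,img=cloud(c);P=P.reshape(-1,3);P=P[np.isfinite(P[:,0])];q=tf(P,*v[:3])*1000
    k=(abs(q[:,1])<25)&(q[:,0]>-150)&(q[:,0]<20)&(q[:,2]>34)&(q[:,2]<70);R=q[k]
    t=least_squares(lambda w:np.hypot(R[:,0]-w[0],R[:,2]-w[1])-24,[-88,36],loss='soft_l1');print(c,'roller',t.x,len(R),R[:,1].min(),R[:,1].max())
    k=(q[:,0]>10)&(q[:,0]<55)&(q[:,1]>38)&(q[:,1]<140)&(q[:,2]>62)&(q[:,2]<95);R=q[k]
    print('peg',R.min(0),R.max(0),np.median(R,0))
E
python3 fit.py
```

```text
9666 [ 0.5764 -0.1189 -0.0567  0.6233] -3.2462628075142312 0.9859421185267276
7874 [ 0.575  -0.1198 -0.0581 -1.716 ] -3.328317877761374 0.9942872120440569
17540 [ 0.5759 -0.1198 -0.0569 -0.4653] -3.2589018584083647 1.226541386689135
scene roller [-89.2049  35.1324] 808 -24.999612026745506 24.901331045992933
peg [ 27.7026 100.5654  62.0902] [ 42.5033 114.2749  91.9164] [ 38.0119 107.1118  79.9502]
side roller [-90.6641  37.2217] 603 -24.99429042953873 24.982346879160694
peg [ 23.4399 100.1548  62.2258] [ 38.5144 115.388   93.9735] [ 28.4167 110.4675  81.7426]
```

```bash
python3 - <<'E'
import cv2
a=cv2.imread('pics/scene1.png')[190:390,140:340];b=cv2.imread('pics/side1.png')[160:310,290:490]
a=cv2.resize(a,(400,400),interpolation=2);b=cv2.resize(b,(400,300),interpolation=2)
b=cv2.copyMakeBorder(b,0,100,0,0,0);cv2.imwrite('pics/crop1.png',cv2.hconcat([a,b]))
E
```

```text
(no output)
```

View pics/crop1.png

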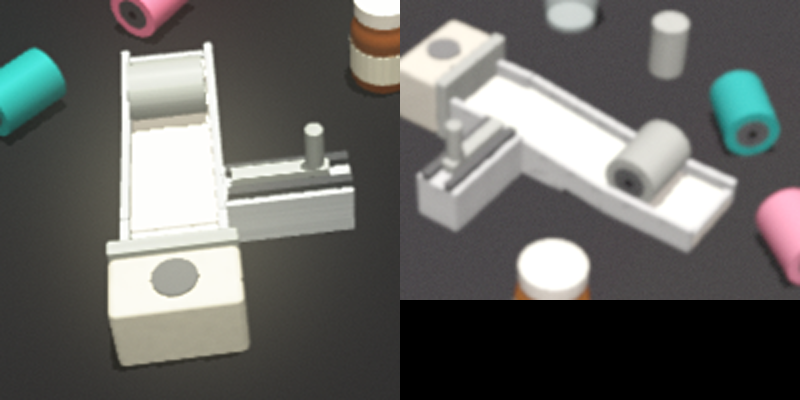

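The crop confirms it: the grey roller lies on the level lead-in, and the keeper is back. The fit puts the ramp at (0.5757, -0.1194) with yaw -3.27°, the roller at ramp x -90 and the peg at y about 108. I'll move to a point above and behind the roller with the fingers shut.

Request:
{"fn": "send_rows", "kwargs": {
  "targets": [
    [0.0235, 0.0365, 0, -4.7, 255],
    [0.0235, 0.0365, 0, -4.7, 255],
    [0.0235, 0.0365, 0, -4.7, 255],
    [0.0235, 0.0365, 0, -4.7, 255],
    [0.0235, 0.0365, 0, 0, 255],
    [0.0235, 0.0365, 0, 0, 255],
    [0.0235, 0.0365, 0, 0, 255],
    [0.0235, 0.0365, 0, 0, 255],
    [0.0235, 0.0365, 0, 0, 255],
    [0.0235, 0.0365, 0, 0, 255],
    [0.0235, 0.0365, 0, 0, 255],
    [0.0235, 0.0365, 0, 0, 255]
  ],
  "newtons": 40
}}

```text
clock: 2.2
tcp_pos: [0.4366, -0.1145, 0.2317]
orientation: [0.0, -0.687, 0.727, -0.001]
wrist_force: [0.6, -0.9, 0.1]
finger_gap: -0.0002
```

Request:
{"fn": "send_rows", "kwargs": {
  "targets": [
    [0, 0, -0.04, 0, 255],
    [0, 0, -0.04, 0, 255],
    [0, 0, -0.04, 0, 255],
    [0, 0, 0, 0, 255],
    [0, 0, 0, 0, 255]
  ]
}}

```text
clock: 2.7
tcp_pos: [0.4355, -0.1159, 0.1117]
orientation: [-0.0, -0.687, 0.727, 0.001]
wrist_force: [0.3, 0.4, 0.8]
finger_gap: -0.0001
```

```bash
python3 - <<'E'
from h import *
s=monitor.get_state(); print(s['clock'],s['tcp_pos'],s['orientation'],s['finger_gap'],s['wrist_force'])
r=snap('scene','scene2.png');snap('wrist','wrist2.png')
r=snap('side','side2.png')
a=cv2.imread('pics/scene2.png')[100:350,100:400];b=cv2.imread('pics/side2.png')[100:350,290:590]
cv2.imwrite('pics/c2.png',cv2.resize(cv2.hconcat([a,b]),None,fx=1.33,fy=1.33))
E
```

```text
2.7 [ 0.43547534 -0.11593495  0.11170928] [-2.86893061e-04 -6.86550064e-01  7.27082186e-01  6.49629152e-04] -0.00014499565964579567 [0.26756873 0.38249283 0.82732561]
```

View pics/c2.png

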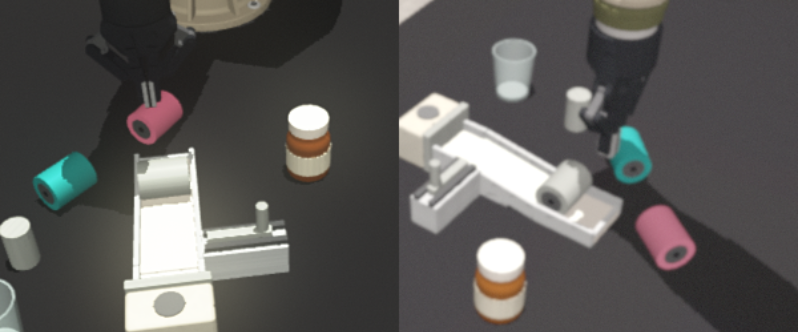

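View pics/wrist2.png

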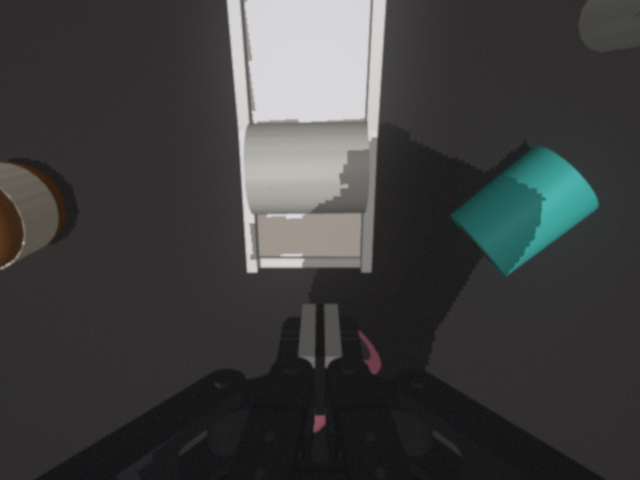

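The wrist view shows the ramp aligned with the tool and the roller at (308,168). The fingers sit in line, behind the lip. I'll lower behind the roller.

Request:
{"fn": "send_rows", "kwargs": {
  "targets": [
    [0.001, 0.0045, -0.03, 0, 255],
    [0, 0, -0.03, 0, 255],
    [0, 0, -0.015, 0, 255],
    [0, 0, -0.011, 0, 255],
    [0, 0, 0, 0, 255]
  ]
}}

```text
clock: 3.35
tcp_pos: [0.4371, -0.1118, 0.0254]
orientation: [-0.0, -0.686, 0.727, -0.0]
wrist_force: [-0.3, 0.1, 0.5]
finger_gap: 0.0
```

```bash
python3 - <<'E'
from h import *
s=monitor.get_state(); print(s['clock'],s['tcp_pos'],s['wrist_force'])
r=snap('scene','scene3.png');snap('wrist','wrist3.png')
r=snap('side','side3.png')
a=cv2.imread('pics/wrist3.png')[100:480,200:440];b=cv2.imread('pics/side3.png')[160:310,350:550]
cv2.imwrite('pics/c3.png',cv2.hconcat([a,cv2.resize(b,(506,380),interpolation=2)]))
E
```

```text
3.35 [ 0.43705613 -0.11184814  0.02541059] [-0.3359693   0.07680923  0.49486078]
```

View pics/c3.png

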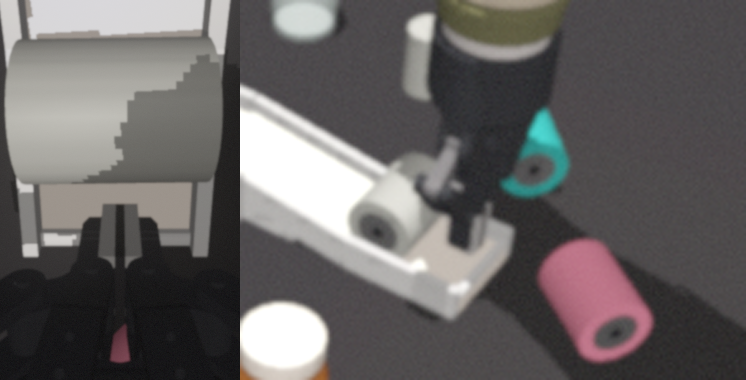

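Request:
{"fn": "send_rows", "kwargs": {
  "targets": [
    [0.003, -0.0002, 0, 0, 255],
    [0.003, -0.0002, 0, 0, 255],
    [0.003, -0.0002, 0, 0, 255],
    [0.003, -0.0002, 0, 0, 255],
    [0.002, -0.0001, 0, 0, 255],
    [0.002, -0.0001, 0, 0, 255],
    [0.002, -0.0001, 0, 0, 255],
    [0.002, -0.0001, 0, 0, 255],
    [0.002, -0.0001, 0, 0, 255],
    [0.002, -0.0001, 0, 0, 255],
    [0.002, -0.0001, 0, 0, 255],
    [0.002, -0.0001, 0, 0, 255]
  ]
}}

```text
clock: 4.7
tcp_pos: [0.465, -0.1132, 0.0253]
orientation: [-0.0, -0.687, 0.727, -0.0]
wrist_force: [-0.2, 0.3, 0.3]
finger_gap: -0.0002
```

```bash
cat > look.py <<'E'
import sys
from fit import *
n=sys.argv[1]
v=[.5757,-.1194,-.0571]
s=monitor.get_state(); print(s['clock'],'tcp ramp',tf(np.array([s['tcp_pos']]),*v)[0]*1000,s['wrist_force'])
ims=[]
for c in ['scene','side']:
    r=snap(c,f'{c}{n}.png');np.savez('t.npz',**r)
    P,img=cloud(c,'t.npz');m=img.astype(int); P=P.reshape(-1,3);k=np.isfinite(P[:,0]);m=m.reshape(-1,3)[k];q=tf(P[k],*v)*1000
    zt=12+np.clip(q[:,0]+70,0,125)*.1405
    k=(abs(q[:,1])<28)&(q[:,0]>-150)&(q[:,0]<91)&(q[:,2]>zt+18)&(q[:,2]<zt+52)&(m.max(1)>90);R=q[k]
    if len(R)>30:
        w=least_squares(lambda w:np.hypot(R[:,0]-w[0],R[:,2]-w[1])-24,[np.median(R[:,0]),R[:,2].max()-24],loss='soft_l1').x; print(c,'roller',w,len(R),R[:,1].min(),R[:,1].max())
    k=(q[:,0]>15)&(q[:,0]<50)&(q[:,1]>38)&(q[:,1]<140)&(q[:,2]>62)&(q[:,2]<92)&(m.max(1)>70);R=q[k]
    if len(R): print('peg',np.median(R,0))
    b=cv2.imread(f'pics/{c}{n}.png');ims.append(b[160:360,120:420] if c=='scene' else b[120:320,280:580])
cv2.imwrite(f'pics/l{n}.png',cv2.resize(cv2.hconcat(ims),None,fx=1.33,fy=1.33,interpolation=2))
E
python3 look.py 4
```

```text
4.7 tcp ramp [-110.8997   -0.1242   25.3205] [-0.2135  0.3157  0.3127]
scene roller [-75.7669  35.5039] 1002 -27.983368364891504 27.981934767774806
peg [ 38.2754 106.8523  79.5617]
side roller [-76.3114  37.3187] 479 -27.721258892181787 27.865261371931062
peg [ 28.7796 110.2268  79.637 ]
```

View pics/l4.png

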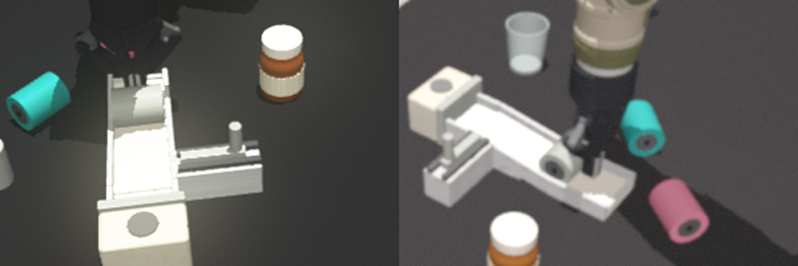

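The roller is in contact with the finger: roller x is TCP x + 35 mm, as expected. I'll push it up the slope, raising the tool to follow.

Request:
{"fn": "send_rows", "kwargs": {
  "targets": [
    [0.003, -0.0002, 0, 0, 255],
    [0.003, -0.0002, 0.0002, 0, 255],
    [0.003, -0.0002, 0.0004, 0, 255],
    [0.003, -0.0002, 0.0004, 0, 255],
    [0.003, -0.0002, 0.0004, 0, 255],
    [0.003, -0.0002, 0.0004, 0, 255],
    [0.003, -0.0002, 0.0004, 0, 255],
    [0.003, -0.0001, 0.0004, 0, 255],
    [0.003, -0.0001, 0.0004, 0, 255],
    [0.003, -0.0001, 0.0004, 0, 255],
    [0.003, -0.0001, 0.0004, 0, 255],
    [0.003, -0.0001, 0.0004, 0, 255]
  ]
}}

```text
clock: 6.0
tcp_pos: [0.501, -0.1151, 0.0296]
orientation: [-0.0, -0.687, 0.727, -0.0]
wrist_force: [-1.7, -0.1, 1.5]
finger_gap: 0.0001
```

```bash
python3 look.py 5
```

```text
6.0 tcp ramp [-74.7803   0.041   29.555 ] [-1.6989 -0.1394  1.4773]
scene roller [-39.6311  39.9113] 1062 -27.968741248312977 27.98025212714306
peg [ 38.5231 106.6204  80.1698]
side roller [-40.5094  41.8619] 418 -26.9824311190135 27.89270097786981
peg [ 28.0087 110.6312  79.9149]
```

Request:
{"fn": "send_rows", "kwargs": {
  "targets": [
    [0.0035, -0.0002, 0.0005, 0, 255],
    [0.0035, -0.0002, 0.0005, 0, 255],
    [0.0035, -0.0002, 0.0005, 0, 255],
    [0.0035, -0.0002, 0.0005, 0, 255],
    [0.0035, -0.0002, 0.0005, 0, 255],
    [0.0035, -0.0002, 0.0005, 0, 255],
    [0.0035, -0.0002, 0.0005, 0, 255],
    [0.0035, -0.0002, 0.0005, 0, 255],
    [0.0035, -0.0002, 0.0005, 0, 255],
    [0.0035, -0.0002, 0.0005, 0, 255],
    [0.0035, -0.0002, 0.0005, 0, 255],
    [0.0035, -0.0002, 0.0005, 0, 255]
  ]
}}

```text
clock: 7.3
tcp_pos: [0.5431, -0.1175, 0.0356]
orientation: [-0.0, -0.687, 0.727, -0.0]
wrist_force: [-1.9, 0.5, 1.4]
finger_gap: -0.0001
```

```bash
python3 look.py 6
```

```text
7.3 tcp ramp [-32.6541   0.0436  35.5766] [-1.8665  0.462   1.4476]
scene roller [ 2.3449 45.8978] 1163 -27.96527553440819 27.99112194720099
peg [ 38.3855 106.7566  79.9157]
side roller [ 1.8708 47.7236] 397 -26.580835916628047 27.9987667664044
peg [ 28.2022 110.5019  79.0587]
```

View pics/l6.png

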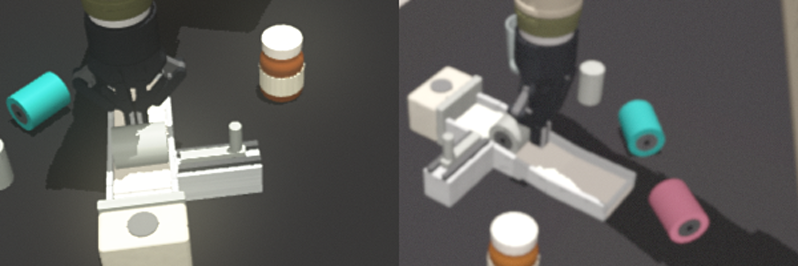

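The roller is part-way up at x ≈ 2 mm and still held. I'll continue to just before the crest.

Request:
{"fn": "send_rows", "kwargs": {
  "targets": [
    [0.0035, -0.0002, 0.0005, 0, 255],
    [0.0035, -0.0002, 0.0005, 0, 255],
    [0.0035, -0.0002, 0.0005, 0, 255],
    [0.0035, -0.0002, 0.0005, 0, 255],
    [0.0035, -0.0002, 0.0005, 0, 255],
    [0.0035, -0.0002, 0.0005, 0, 255],
    [0.0035, -0.0002, 0.0005, 0, 255],
    [0.0035, -0.0002, 0.0005, 0, 255],
    [0.0035, -0.0002, 0.0003, 0, 255],
    [0.0035, -0.0002, 0.0003, 0, 255],
    [0.0035, -0.0002, 0.0003, 0, 255],
    [0.003, -0.0002, 0.0003, 0, 255]
  ]
}}

```text
clock: 8.6
tcp_pos: [0.5849, -0.1199, 0.0408]
orientation: [0.0, -0.687, 0.727, -0.0]
wrist_force: [-2.8, 0.6, 1.2]
finger_gap: -0.0002
```

```bash
python3 look.py 7
```

```text
8.6 tcp ramp [ 9.1953 -0.0082 40.7505] [-2.8112  0.5933  1.2485]
scene roller [44.2913 51.6729] 1306 -27.985666989881764 27.979618371736084
peg [ 38.4258 106.8404  80.6139]
side roller [43.3085 53.5068] 399 -27.70588493381225 27.978276879062328
peg [ 28.7246 110.2747  79.2798]
```

Request:
{"fn": "send_rows", "kwargs": {
  "targets": [
    [0.002, -0.0001, 0, 0, 255],
    [0.002, -0.0001, 0, 0, 255],
    [0.002, -0.0001, 0, 0, 255],
    [0.002, -0.0001, 0, 0, 255],
    [0.002, -0.0001, 0, 0, 255],
    [0.002, -0.0001, 0, 0, 255],
    [0.002, -0.0001, 0, 0, 255],
    [0.002, -0.0001, 0, 0, 255],
    [0.002, -0.0001, 0, 0, 255],
    [0.002, -0.0001, 0, 0, 255],
    [0, 0, 0, 0, 255]
  ]
}}

```text
clock: 9.8
tcp_pos: [0.6047, -0.1209, 0.0407]
orientation: [0.0, -0.687, 0.727, -0.0]
wrist_force: [-0.3, -0.8, 0.6]
finger_gap: 0.0001
```

```bash
python3 look.py 8
```

```text
9.8 tcp ramp [29.034   0.1318 40.735 ] [-0.2639 -0.7667  0.5527]
scene roller [67.1874 50.4147] 1097 -27.892291460126103 27.958936272016953
peg [ 38.5573 106.7565  80.8008]
side roller [65.5521 51.5792] 363 -8.537493570920478 27.921437136555387
peg [ 28.4983 110.3547  79.6762]
```

View pics/l8.png

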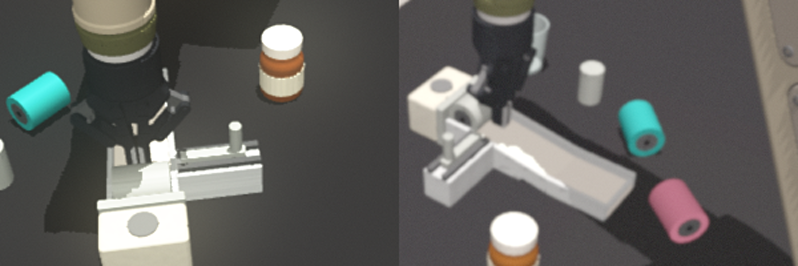

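The roller has dropped into the seat: the fit gives x ≈ 67, z ≈ 50.5, and the push force has gone. I'll back off, lift, and go to the far side of the peg.

Request:
{"fn": "send_rows", "kwargs": {
  "targets": [
    [-0.004, 0.0002, 0, 0, 255],
    [-0.004, 0.0002, 0, 0, 255],
    [0, 0, 0.03, 0, 255],
    [0, 0, 0.035, 0, 255],
    [0, 0, 0.035, 0, 255],
    [0.005, 0.035, 0, 0, 255],
    [0.005, 0.035, 0, 0, 255],
    [0.005, 0.035, 0, 0, 255],
    [0.0045, 0.034, 0, 0, 255],
    [0, 0, 0, 0, 255],
    [0, 0, 0, 0, 255]
  ]
}}

```text
clock: 11.0
tcp_pos: [0.6153, 0.0192, 0.1407]
orientation: [-0.0, -0.687, 0.726, -0.0]
wrist_force: [0.2, -0.6, -0.0]
finger_gap: 0.0002
```

```bash
python3 look.py 9; python3 - <<'E'
from fit import *
s=monitor.get_state();r=snap('wrist','wrist9.png')
from scipy.spatial.transform import Rotation as Ro
K=r['camera_matrix'];z=r['z_map'];v,u=np.mgrid[0:480,0:640]
P=np.stack([(u-K[0,2])/K[0,0]*z,(v-K[1,2])/K[1,1]*z,z],-1)[z>0];T=r['T_tool_cam'];P=P@T[:3,:3].T+T[:3,3]
k=(P[:,2]>-.03)&(P[:,2]<.003)&(abs(P[:,0])<.04)&(abs(P[:,1])<.03)
print('finger pts tool',P[k].min(0),P[k].max(0))
q=s['orientation'];W=P@Ro.from_quat([q[1],q[2],q[3],q[0]]).as_matrix().T+s['tcp_pos'];w=tf(W,.5757,-.1194,-.0571)*1000
k=(w[:,0]>15)&(w[:,0]<50)&(w[:,1]>38)&(w[:,1]<130)&(w[:,2]>60)&(w[:,2]<92);R=w[k]
print('peg',len(R),R.min(0),R.max(0),np.median(R,0))
k=(w[:,0]>10)&(w[:,0]<56)&(w[:,1]>38)&(w[:,1]<130)&(w[:,2]>40)&(w[:,2]<60);print('bed/rails z pct',np.percentile(w[k][:,2],[5,50,95,99]))
E
```

```text
11.0 tcp ramp [ 31.6676 140.6323 140.6647] [ 0.2249 -0.6384 -0.0242]
scene roller [68.5478 49.7279] 960 -27.92169788282723 27.979164893047002
peg [ 38.2484 106.7601  80.956 ]
side roller [67.4888 51.8669] 627 -27.9861263956963 27.964460850436666
peg [ 28.5383 110.0118  79.5487]
finger pts tool [-0.0144 -0.0117 -0.03  ] [ 0.0129 -0.0056 -0.0036]
peg 980 [ 26.37   101.7985  60.0949] [ 40.151  115.5563  91.9508] [ 36.6016 109.6289  88.8204]
bed/rails z pct [41.3059 48.8152 55.179  55.9001]
```

View pics/wrist9.png

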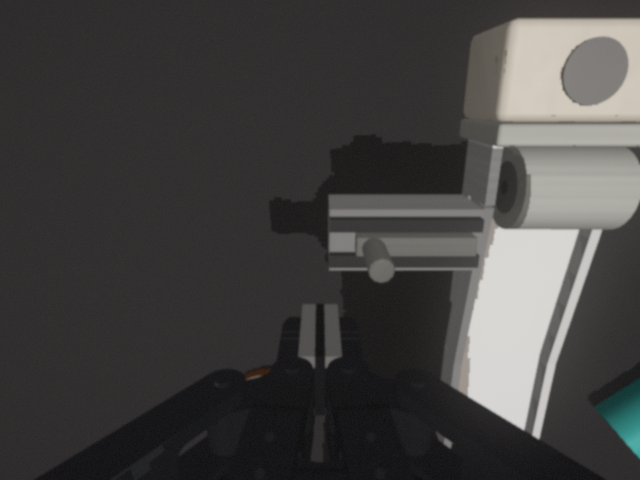

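View pics/l9.png

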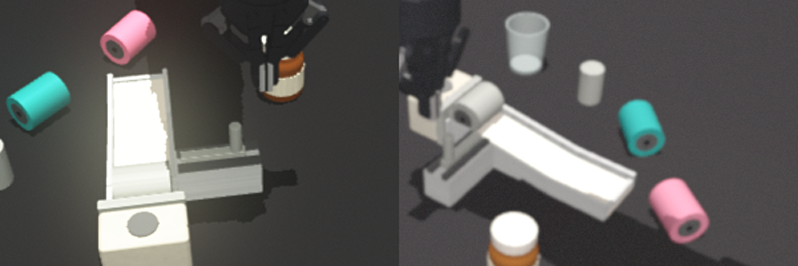

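The wrist view shows the peg top at (380,270), with a clear gap to the fingers. The roller is seated. The measured peg centre is about (33, 109) and the rails reach about 55 mm, so I'll lower to z 0.068.

Request:
{"fn": "send_rows", "kwargs": {
  "targets": [
    [0.001, 0, -0.03, 0, 255],
    [0, 0, -0.025, 0, 255],
    [0, 0, -0.0175, 0, 255],
    [0, 0, 0, 0, 255],
    [-0.0003, -0.004, 0, 0, 255],
    [-0.0003, -0.004, 0, 0, 255],
    [-0.0003, -0.004, 0, 0, 255],
    [-0.0003, -0.004, 0, 0, 255],
    [-0.0002, -0.004, 0, 0, 255],
    [-0.0002, -0.004, 0, 0, 255]
  ]
}}

```text
clock: 12.15
tcp_pos: [0.6156, -0.0057, 0.0688]
orientation: [0.0, -0.687, 0.727, -0.0]
wrist_force: [0.4, 1.6, 1.0]
finger_gap: 0.0001
```

```bash
python3 look.py 10
```

```text
12.15 tcp ramp [ 33.3718 115.7859  68.782 ] [0.3606 1.5885 1.0053]
scene roller [68.5941 49.7885] 967 -27.99419381549467 27.997502132171245
peg [39.8362 97.8761 82.1837]
side roller [67.3265 51.5266] 511 -27.8870772789641 27.882951582018702
peg [ 25.1259 108.5721  81.0956]
```

View pics/l10.png

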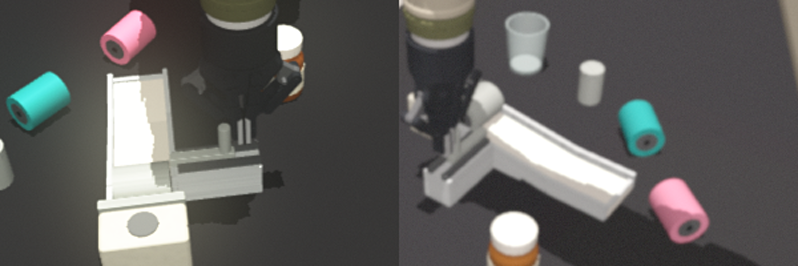

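The peg is moving at 1.6 N. I'll continue.

Request:
{"fn": "send_rows", "kwargs": {
  "targets": [
    [-0.0002, -0.004, 0, 0, 255],
    [-0.0002, -0.004, 0, 0, 255],
    [-0.0002, -0.004, 0, 0, 255],
    [-0.0002, -0.004, 0, 0, 255],
    [-0.0002, -0.004, 0, 0, 255],
    [-0.0002, -0.004, 0, 0, 255],
    [-0.0002, -0.004, 0, 0, 255],
    [-0.0002, -0.004, 0, 0, 255],
    [-0.0002, -0.004, 0, 0, 255],
    [-0.0002, -0.004, 0, 0, 255],
    [-0.0002, -0.003, 0, 0, 255]
  ]
}}

```text
clock: 13.35
tcp_pos: [0.6128, -0.0489, 0.0681]
orientation: [-0.0, -0.686, 0.727, 0.0]
wrist_force: [-1.3, 2.5, 0.6]
finger_gap: -0.0
```

```bash
python3 look.py 11
```

```text
13.35 tcp ramp [33.0126 72.545  68.0752] [-1.2594  2.539   0.5568]
scene roller [67.086  50.2208] 1118 -27.874260185631158 27.88905804174099
peg [40.2397 55.7595 80.9048]
side roller [53.8575 42.772 ] 446 -27.949489404311226 27.972840473256344
peg [24.7609 67.7604 80.7562]
```

View pics/l11.png

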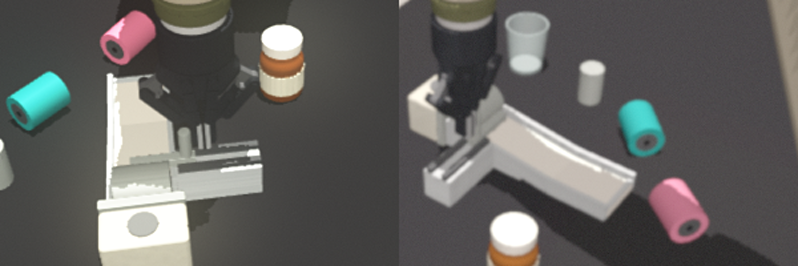

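Request:
{"fn": "send_rows", "kwargs": {
  "targets": [
    [-0.0001, -0.002, 0, 0, 255],
    [-0.0001, -0.002, 0, 0, 255],
    [-0.0001, -0.0015, 0, 0, 255],
    [-0.0001, -0.0015, 0, 0, 255]
  ]
}}

```text
clock: 13.85
tcp_pos: [0.6128, -0.053, 0.0682]
orientation: [0.002, -0.687, 0.726, 0.002]
wrist_force: [0.9, 11.9, 1.6]
finger_gap: 0.0001
```

Request:
{"fn": "send_rows", "kwargs": {
  "targets": [
    [0, -0.001, 0, 0, 255],
    [0, -0.001, 0, 0, 255]
  ]
}}

```text
clock: 14.05
tcp_pos: [0.6128, -0.0531, 0.0683]
orientation: [0.003, -0.688, 0.726, 0.003]
wrist_force: [0.4, 17.2, 2.1]
finger_gap: 0.0001
```

The force has jumped to 17 N with no more travel, so it is against the end stop or jammed. I'll ease off and check the peg position.

Request:
{"fn": "send_rows", "kwargs": {
  "targets": [
    [0.0003, 0.006, 0, 0, 255],
    [0.0003, 0.008, 0, 0, 255],
    [0, 0.01, 0.02, 0, 255],
    [0, 0.01, 0.04, 0, 255],
    [0, 0.01, 0.04, 0, 255],
    [0, 0.03, 0.02, 0, 255],
    [0, 0.04, 0, 0, 255],
    [0, 0.04, 0, 0, 255],
    [0, 0, 0, 0, 255]
  ]
}}

```text
clock: 14.95
tcp_pos: [0.6126, 0.076, 0.1887]
orientation: [0.007, -0.702, 0.712, 0.006]
wrist_force: [-1.2, -0.6, 0.1]
finger_gap: -0.0002
```

```bash
python3 look.py 12; python3 - <<'E'
from h import *
for c in ['scene','side']:
    eyes.read_camera(c)
    for n in ['keeper_handle','roller','spare','jar','beaker']:
        for d in eyes.tip_of(n,c)[:3]:
            p=np.array(d['xyz'])-[.5757,-.1194,0];c_,s_=np.cos(-.0571),np.sin(-.0571)
            print(c,n,np.round(d['xyz'],4),'ramp',np.round([c_*p[0]+s_*p[1],-s_*p[0]+c_*p[1],p[2]],4),round(d['conf'],2))
E
```

```text
14.95 tcp ramp [ 25.7144 197.2276 188.7186] [-1.1722 -0.551   0.091 ]
scene roller [66.8459 50.3467] 1128 -27.89337978982919 27.939658784187696
peg [38.6434 47.6421 80.5016]
side roller [65.5132 51.5357] 736 -27.96067798653006 27.98645007343238
peg [28.5552 51.2758 80.5096]
scene keeper_handle [ 0.6093 -0.0733  0.0698] ramp [0.0309 0.0479 0.0698] 0.62
scene roller [ 0.4522 -0.2347  0.0238] ramp [-0.1167 -0.1222  0.0238] 0.96
scene roller [ 0.6437 -0.1209  0.0529] ramp [0.068  0.0024 0.0529] 0.93
scene roller [ 0.3459 -0.1127  0.027 ] ramp [-0.2298 -0.0064  0.027 ] 0.57
scene spare [ 0.5534 -0.2862 -0.0021] ramp [-0.0127 -0.1678 -0.0021] 0.76
scene jar [0.4702 0.0711 0.0011] ramp [-0.1162  0.1842  0.0011] 0.66
scene beaker [ 0.6731 -0.3037  0.001 ] ramp [ 0.1078 -0.1784  0.001 ] 0.56
side keeper_handle [ 0.6117 -0.0764  0.0753] ramp [0.0335 0.045  0.0753] 0.98
side roller [ 0.6428 -0.1182  0.055 ] ramp [0.0669 0.005  0.055 ] 0.87
side roller [ 0.4529 -0.231   0.0212] ramp [-0.1162 -0.1184  0.0212] 0.59
side roller [ 0.3497 -0.1157  0.024 ] ramp [-0.2258 -0.0092  0.024 ] 0.58
side spare [ 5.562e-01 -2.870e-01  4.000e-04] ramp [-0.0099 -0.1684  0.0004] 0.88
side jar [ 0.4675  0.067  -0.0006] ramp [-0.1187  0.1799 -0.0006] 0.85
side beaker [ 6.747e-01 -3.081e-01 -3.000e-04] ramp [ 0.1096 -0.1827 -0.0003] 0.69
```

View pics/l12.png

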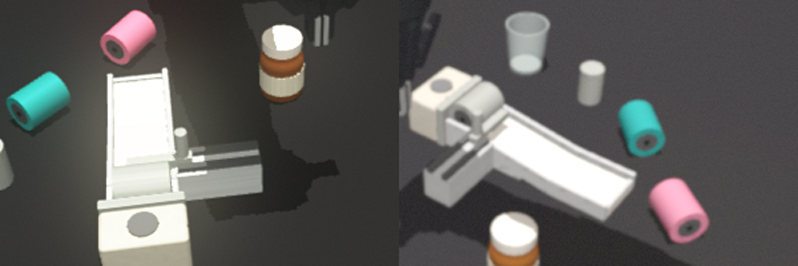

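Everything checks out: the peg is at y ≈ 47–49 mm (home is 47) against a hard stop, the roller is at x ≈ 67, z ≈ 51, the bystanders are unmoved and the arm is clear. I'll hand in the job.

```bash
python3 -c "
from h import *
print(ticket.hand_in())"
```

```text
the job is handed in; nothing more can be done
None
```

The roller is in its seat, the keeper is pushed across behind it, and the job is handed in at about 15 s of the 48 s limit. The hand-in gives no verdict.

**What I did:** I pushed the grey roller up the slope with the shut fingertips at 20–35 mm/s, staying behind it until it dropped into the seat. Then I pushed the keeper by its peg until it stopped dead, with the force jumping from about 2.5 N to 17 N. After that I backed the arm clear.

**Last checks:**
- **Roller:** its centre fits at ramp x 65.5–66.8 mm and height 50.3–51.5 mm; the seat is at 67.5 and 50.6. The network points agree in x (67–68), but read 2–5 mm off in y and 2–4 mm high. That is about their stated error, and the roller has only 2 mm of play in y.
- **Keeper:** the two cameras' depth readings of the peg average y 49.5 mm, and the networks gave 45 and 48. Home is 47 and anything up to 53 counts. The spread of about 5 mm does not by itself prove the keeper is fully home, but the hard stop supports it.
- **Bystanders:** the jar, beaker and spare roller were found within about 5 mm of where they started, which is within measuring error.

One fit disagreed during the keeper push: the side camera put the roller at x 54 while the gripper was hiding it. The reading was normal again once the arm was clear.

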